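Run the hoof-filler canister on the touch mixer

TASK

The square filler canister lies on its side on the fitting bench: stand it upright on the flat rubber mat and let go of it. Then take it again by its round cap, gripper pointing straight down, and press it, upright and centred, onto the sprung pad of the touch mixer until the pad is fully down; keep it down for two seconds, gently, never loading the mixer with more than 30 N. Finally stand it upright on the mat again, let go, and leave everything else on the bench where it is.

Things in the scene. Friction and masses are not known exactly. Their poses are not given: they have to be found in the camera images.
- canister: Closed canister, 116 mm long, 0.35 kg: square grey body 56 x 56 x 80 mm, neck 6 mm long and 34 mm wide, round black cap 42 mm in diameter, 30 mm high. Origin: centre of its bottom face; z axis from bottom to cap, x and y square to the flat sides. It starts lying on a flat side, axis 28 mm above the bench, cap towards the robot.
- canister_cap (a point): Centre of the canister's cap: on its axis, 101 mm from the bottom (15 mm below the cap's top). Axes as the canister's.
- mat: Flat square rubber mat, 160 x 160 mm, 4 mm thick, fixed on the bench. Origin: centre of its underside, at bench height.
- mixer: Touch mixer, fixed on the bench: grey box housing 150 x 130 mm, its top at 62 mm, with a round black rubber pad on top. Origin: centre of its underside.
- pad_top (a point): Centre of the top face of the mixer's sprung pad: a flat rubber disc 88 mm in diameter that stands 22 mm over the housing (84 mm over the bench) when free and moves straight down with the point.
- mixer_pad (a joint): How far the pad is pressed down, in m: 0 free, 0.010 fully down against its stop. It begins to move at about 6 N and is fully down at about 13 N.
- mallet: Bystander, to be left alone: stubby mallet, 170 mm long, copper head 75 mm wide, wooden handle. Origin about its middle, at bench height.
- clinchers: Bystander, to be left alone: chrome clinchers like pliers with one curved jaw, 195 mm long, 18 mm high. Origin about its middle, at bench height.
- spreader: Bystander, to be left alone: steel shoe spreader like pliers with two straight jaws, 205 mm long, 18 mm high. Origin about its middle, at bench height.
- wedge: Bystander, to be left alone: clear plastic heel wedge, 90 x 50 mm, up to 25 mm high. Origin about its middle, at bench height.
- horseshoe: Bystander, to be left alone: steel horseshoe, about 130 mm, 10 mm thick. Origin about its middle, at bench height.
- nail_box: Bystander, to be left alone: open steel nail box 90 x 120 x 35 mm, one divider. Origin about its middle, at bench height.
- spray: Bystander, to be left alone: round grey bottle, 56 mm wide, 170 mm tall. Origin about its middle, at bench height.

How it is judged:
On the way, in this order (a step that is already met when the one before it is completed fails the run):
1. the canister stands upright on the mat, let go of and at rest (angle between canister's own z axis and vertical below 0.12 rad and x of canister in the frame of mat between -0.06 and 0.06 m and y of canister in the frame of mat between -0.06 and 0.06 m and z of canister in the frame of mat between 0 and 0.01 m and contact force between the fingers and canister below 0.1 N and linear speed of canister below 0.02 m/s and angular speed of canister below 0.2 rad/s), for 0.3 s.
2. held by its cap with the gripper pointing down, the upright, centred canister keeps the mixer's pad fully down (value of joint mixer_pad above 0.0088 m and contact force between canister and mixer above 8 N and angle between canister's own z axis and vertical below 0.12 rad and horizontal distance between canister and pad_top below 0.015 m and distance between the grasp point and canister_cap below 0.035 m and (angle between the grasp point's own z axis and vertical below 0.45 rad or angle between the grasp point's own z axis and vertical above 2.69 rad)), for 1.5 s.
At the end, for the whole second after the job is handed in: The canister stands upright (within 7 degrees) on the mat, its middle within 60 mm of the mat's middle along each of the mat's sides, at rest and released; the mixer's pad is free (under 2 mm down) (all of step 1 and value of joint mixer_pad below 0.002 m); the robot touches nothing.
It fails at once if the canister loads the mixer with more than 30 N (contact force between canister and mixer above 30 N).
It fails at once if another thing on the bench is shifted by more than 30 mm (distance of any of mallet, clinchers, spreader, wedge, horseshoe, nail_box, spray from where it was at the start of the episode above 0.03 m).
It also fails if it takes over 72 s, if anything falls off the work surface, if the arm or the gripper's body presses on something with over 40 N, if the wrist force passes 120 N, or if a joint passes its speed limit or range.

ROBOT

A 6-joint arm with a two-finger parallel gripper is mounted at the origin on the work surface. World frame = base frame: x ahead of the robot, y to its left, z up, the work surface at z = 0. Lengths are in m, angles in rad, forces in N, time in s.
With the tool pointing down it reaches from about 0.35 to 0.725 m from the base axis. Payload 6 kg.
Tool frame: the origin (TCP) lies on the centre line of the jaws, within the pads' length; the fingertips stand 8 mm ahead of it and the grasp point (between the pads) lies 11 mm behind it (ctrl.tcp_to_tips is the distance from the TCP to the fingertips, in m); z points along the fingers, y is the line along which they close (so a half turn about z gives the same grasp; the last joint's range is limited). The gripper opens to 85 mm and grips with 20 to 120 N. Pads are 22 mm wide; open, the fingers measure 114 mm over their backs; the gripper's body (76 mm by 85 mm) begins 54 mm behind the grasp point. The pads swing forward as they close: fully open they stand 13 mm farther back than shut.
Start: joints at [-0.85, 0.04, 0.085, 0, -1.615, -0.334], TCP at [0.226, -0.556, 0.239] pointing down, gripper open.
Joint ranges: [-2.56, 2.56], [-1.29, 2.01], [-1.08, 1.49], [-3.29, 1.98], [-2.81, -0.18], [-2.99, 2.99]. Speed limits (rad/s): [2.57, 2.57, 3.01, 3.14, 3.14, 3.14].

INTERFACE

Orientations are given as a rotation vector (axis times angle).
In Python, from workcell import ctrl gives the robot as it stands.
- The arm moves only by the shell command python3 -m handwheel 'ROWS'. ROWS is JSON, a list that holds one entry, the list of rows, each a list of 5 numbers: the opening, from 0 (shut) to 1 (fully open), then the shift along the tool's x, y, z in units of 0.025 m (1.0 is 0.025 m), then the turn about the tool's z in units of 2 pi rad (1.0 is 2 pi rad). In form: [[[fingers, x, y, z, roll], ...]]. A call has 1 to 5 rows; each row shifts and turns the commanded pose from where the row before left it, along the tool's axes as they then stand; what a row does not reach is not made up. A row lasts 1/10 s, in which the tool goes at most 50 mm and 8.59 degrees, less where a joint would pass 70% of its speed; a pose out of reach is approached as far as the arm can. A call with a number of a shift or a turn outside -1 to 1 is refused whole. A call with a gripper value outside its range is refused whole. The fingers move at their own pace and stop on an object; the grip force is fixed at half the most. Time passes only in rows, so rows that do not move let the fingers close. It gives the time, the measured TCP pose, the force, the opening and the grip force at its end, in the units of the state.
- ctrl.read_state(): the state, without advancing time (a new reading comes with each control period).
- ctrl.get_image(name): name is "scene" or "top" or "wrist"; returns a dict with "image" (480x640x3 uint8, red, green, blue), "K" (3x3 intrinsics, pixels), "xyz" and "orientation" of the camera in the world. Camera axes: x right, y down, z forward; pixel columns grow to the right and rows downward; lengths in m; the calibration is good to about 2 mm. The wrist camera is an equidistant fisheye: a pixel r from the principal point sees the ray r / f radians off the axis. A picture is of the moment at which its call begins. There is no depth.
- ctrl.close_job(): hands the job in; it is judged then, once.
The state is a dict: "time_s": time; "joint_pos": joint angles; "joint_velocities": joint speeds; "effort": joint torques, N m; "position": TCP position; "tcp_rot": TCP orientation; "ft_force": force on the tool from outside, world axes, zero at the start; "ft_torque": the same for the moment, N m; "gripper_width": finger opening in m; "finger_force": force on a finger pad.
Only numpy, scipy, OpenCV 4.12 (cv2) and the standard library are available. Lean on these libraries where they do the work, as an engineer would, in place of code of your own. Each camera call takes 0.05 s, during which the arm holds its last target. There are 200 camera calls.

## Working session

There is one attempt and no reset: what is moved stays moved. The work goes in short steps, Python scripts to look and compute and a shell command to move; the robot and the scene stay as the last step left them, time stands still between calls to the robot, and variables do not carry over. Pictures are saved under pics/ and viewed, at most 14 in all, crops included, and the job is handed in when it is done.

```bash
ls; mkdir -p pics
python3 - <<'E'
from workcell import ctrl
import cv2,numpy as np
s=ctrl.read_state();print(s, ctrl.tcp_to_tips)
for n in("top","scene"):
    d=ctrl.get_image(n);cv2.imwrite(f"pics/{n}0.png",d["image"][:,:,::-1]);print(n,d["K"],d["xyz"],d["orientation"])
d=ctrl.get_image("wrist");print(d["K"],d["xyz"],d["orientation"])
E
```

```text
pics
{'time_s': 0.0, 'joint_pos': array([-8.50292715e-01,  4.08413279e-02,  8.38102581e-02, -4.27986965e-04,
       -1.61547821e+00, -3.33717638e-01]), 'joint_velocities': array([-9.34927885e-04, -9.59686519e-05, -1.16526803e-03, -7.71392222e-04,
       -1.12154769e-03, -6.42665522e-04]), 'effort': array([ 2.02866286e-03, -3.68200564e+01,  3.47428679e+01,  6.93278074e+00,
       -5.23421870e-03,  6.91698892e-05]), 'position': array([ 0.226294  , -0.55536453,  0.23826881]), 'tcp_rot': array([ 6.03715940e-01, -3.08253668e+00, -2.66292285e-03]), 'ft_force': array([-0.65004925, -0.25126646,  0.05870675]), 'ft_torque': array([ 0.01868519, -0.01310434,  0.04861914]), 'finger_force': 0.0, 'gripper_width': 0.08551957679245897} 0.008
top [[577.33920503   0.         303.7677684 ]
 [  0.         577.33920503 239.84558467]
 [  0.           0.           1.        ]] [ 0.34759166 -0.01778764  1.62992969] [-2.14131326  2.12542786 -0.13947387]
scene [[494.67806634   0.         325.05581558]
 [  0.         494.67806634 238.6443081 ]
 [  0.           0.           1.        ]] [1.33961733 0.08278739 1.4052217 ] [-1.79341236 -2.06445206  0.55263983]
[[371.64829954   0.         320.79569056]
 [  0.         371.64829954 239.8770653 ]
 [  0.           0.           1.        ]] [ 0.15987694 -0.58323932  0.37368996] [1.65176798 2.45808508 0.3584973 ]
```

View pics/top0.png

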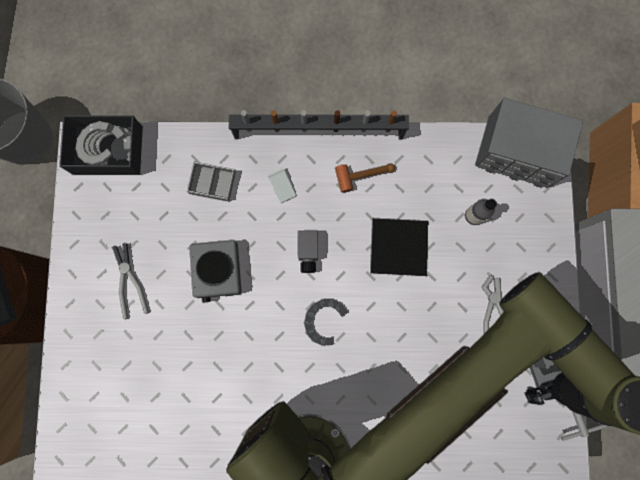

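View pics/scene0.png

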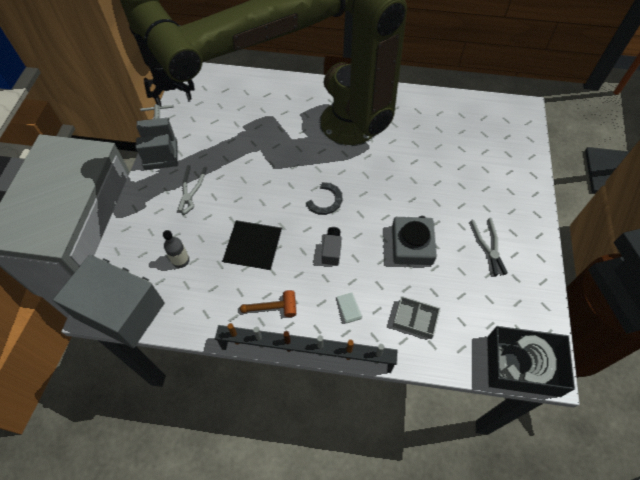

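```bash
cat > h.py <<'E'
import numpy as np,cv2
from scipy.spatial.transform import Rotation as R
from workcell import ctrl
def ray(d,u,v,fish=False):
    K=d["K"];p=np.array([(u-K[0,2])/K[0,0],(v-K[1,2])/K[1,1]])
    if fish:
        r=np.hypot(*p);c=np.r_[p*np.sin(r)/max(r,1e-9),np.cos(r)]
    else: c=np.r_[p,1]
    return R.from_rotvec(d["orientation"]).apply(c)
def plane(d,u,v,z,fish=False):
    w=ray(d,u,v,fish);o=np.array(d["xyz"]);return o+w*(z-o[2])/w[2]
def grab(n,f):
    d=ctrl.get_image(n);cv2.imwrite("pics/"+f,d["image"][:,:,::-1]);return d
def tool(dxyz):  # world shift -> tool units
    s=ctrl.read_state();return R.from_rotvec(s["tcp_rot"]).inv().apply(dxyz)/0.025
E
python3 - <<'E'
from h import *
d=ctrl.get_image("top");im=d["image"][210:310,180:440,::-1]
cv2.imwrite("pics/c1.png",cv2.resize(im,None,fx=3,fy=3,interpolation=cv2.INTER_CUBIC))
f=lambda u,v,z:plane(d,u,v,z).round(4)[:2]
print("mat",[f(*p,.004) for p in((372,219),(428.5,220),(428.5,275.5),(371,273))])
print("pad",f(214,267,.084),"body",f(312,245,.056),"cap",f(308,266,.04))
s=ctrl.read_state();print(R.from_rotvec(s["tcp_rot"]).as_matrix().round(3))
E
```

```text
mat [array([ 0.6564, -0.1777]), array([ 0.6543, -0.3384]), array([ 0.4957, -0.3347]), array([ 0.5016, -0.1735])]
pad [0.5073 0.2567] body [ 0.5729 -0.0071] cap [0.5164 0.0037]
[[-0.926 -0.377 -0.001]
 [-0.377  0.926  0.001]
 [ 0.     0.001 -1.   ]]
```

View pics/c1.png

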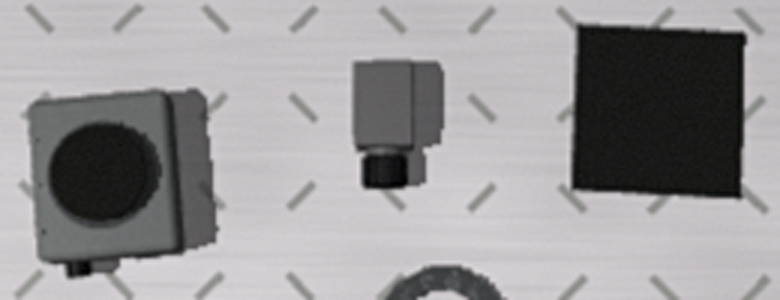

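Run:
```python
from h import *
d=ctrl.get_image("top")
f=lambda u,v,z:plane(d,180+u/3,210+v/3,z).round(4)[:2]
print("mat",[f(*p,.004) for p in((578,25),(746,36),(740,197),(573,188))])
print("body",[f(*p,.056) for p in((353,61),(413,61),(412,148),(354,148))])
print("cap",[f(*p,.028) for p in((361,170),(408,170),(385,189))], "pad",[f(*p,.084) for p in((49,172),(158,172),(104,122),(104,224))])
```

```text
mat [array([ 0.6584, -0.1796]), array([ 0.6486, -0.3388]), array([ 0.4952, -0.3296]), array([ 0.5026, -0.1735])]
body [array([0.6136, 0.0328]), array([ 0.6139, -0.0225]), array([ 0.5332, -0.022 ]), array([0.5329, 0.0311])]
cap [array([0.5157, 0.0252]), array([ 0.516 , -0.0185]), array([0.4981, 0.0028])] pad [array([0.506 , 0.3045]), array([0.5067, 0.2062]), array([0.5517, 0.2563]), array([0.4596, 0.2534])]
```

```bash
python3 -m handwheel '[[[1,0,0,0,0.0205],[1,0,0,0,0.0205],[1,0,0,0,0.0205],[1,-0.5,1,0,0],[1,-0.5,1,0,0]]]'
for i in 1; do python3 -m handwheel '[[[1,-0.5,1,0,0],[1,-0.5,1,0,0],[1,-0.5,1,0,0],[1,-0.5,1,0,0],[1,-0.5,1,0,0]]]'
python3 -m handwheel '[[[1,-0.5,1,0,0],[1,-0.5,1,0,0],[1,-0.5,1,0,0],[1,-0.5,1,0,0],[1,-0.5,1,0,0]]]'
python3 -m handwheel '[[[1,-0.5,1,0.5,0],[1,-0.5,1,0.5,0],[1,-0.5,1,0.5,0],[1,-0.5,1,0.5,0],[1,-0.5,1,0.5,0]]]'
python3 -m handwheel '[[[1,-0.5,1,0.5,0],[1,-0.5,1,0.5,0],[1,-0.5,1,0.3,0],[1,0,0,0,0],[1,0,0,0,0]]]'; done
python3 - <<'E'
from h import *
d=grab("wrist","w1.png");s=ctrl.read_state();print(s["position"],s["tcp_rot"],d["xyz"],d["orientation"])
E
```

```text
time_s: 0.75
position: [0.2512, -0.5052, 0.2386]
tcp_rot: [-0.002, -3.141, -0.002]
ft_force: [0.8, -0.0, 0.8]
gripper_width: 0.0853
finger_force: 0.0
time_s: 1.25
position: [0.314, -0.3795, 0.2392]
tcp_rot: [-0.0, 3.142, 0.0]
ft_force: [-0.1, -0.3, 0.3]
gripper_width: 0.0854
finger_force: 0.0
time_s: 1.75
position: [0.3765, -0.2545, 0.2393]
tcp_rot: [-0.001, 3.141, 0.0]
ft_force: [0.8, -0.1, -0.6]
gripper_width: 0.0854
finger_force: 0.0
time_s: 2.25
position: [0.439, -0.1294, 0.1763]
tcp_rot: [-0.001, 3.141, 0.0]
ft_force: [0.0, -0.2, 0.4]
gripper_width: 0.0855
finger_force: 0.0
time_s: 2.75
position: [0.4761, -0.0552, 0.144]
tcp_rot: [0.002, -3.141, 0.0]
ft_force: [0.6, 0.2, -0.0]
gripper_width: 0.0854
finger_force: 0.0
[ 0.47610314 -0.05568264  0.14446501] [ 1.13083013e-03 -3.14158275e+00  2.67831617e-04] [ 0.40432729 -0.05572166  0.27942281] [2.06504358 2.07022945 0.29980569]
```

View pics/w1.png

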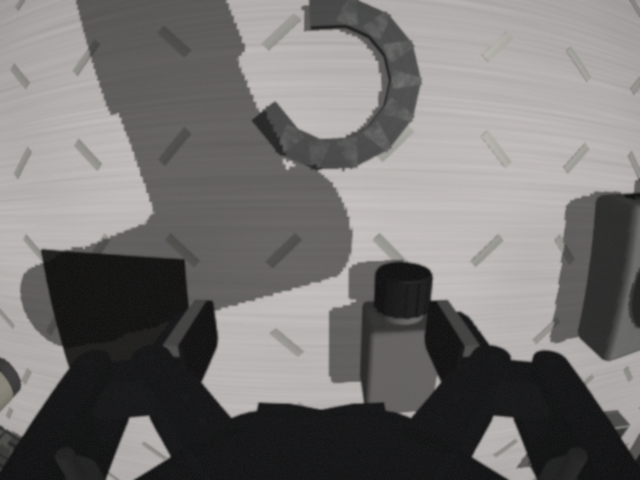

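Run:
```python
from h import *
d=ctrl.get_image("wrist")
f=lambda u,v,z:plane(d,u,v,z,True).round(4)[:2]
print([f(*p) for p in((375,290,.028),(432,290,.028),(404,265,.045),(365,308,.056),(437,308,.056),(403,320,.056))])
```

```text
[array([ 0.5178, -0.0153]), array([0.5187, 0.0293]), array([0.4917, 0.0012]), array([ 0.5185, -0.026 ]), array([0.5199, 0.0252]), array([0.5285, 0.0013])]
```

```bash
python3 -m handwheel '[[[1,-0.46,0.78,0,0],[1,-0.45,0.78,0,0],[1,-0.45,0.78,0,0],[1,0,0,1,0],[1,0,0,1,0]]]'
python3 -m handwheel '[[[1,0,0,1,0],[1,0,0,1,0],[1,0,0,0.6,0],[1,0,0,0.3,0],[1,0,0,0,0]]]'
python3 -m handwheel '[[[0.6,0,0,0,0],[0.47,0,0,0,0],[0.47,0,0,0,0],[0.47,0,0,0,0],[0.47,0,0,0,0]]]'
```

```text
time_s: 3.35
position: [0.5108, 0.0029, 0.0948]
tcp_rot: [-0.0, 3.139, 0.002]
ft_force: [0.1, 0.5, -2.0]
gripper_width: 0.0852
finger_force: 0.0
time_s: 3.85
position: [0.5097, 0.0023, 0.0214]
tcp_rot: [-0.001, -3.141, 0.0]
ft_force: [0.6, -0.3, -0.6]
gripper_width: 0.0853
finger_force: 0.0
time_s: 4.35
position: [0.5107, 0.0032, 0.0229]
tcp_rot: [-0.001, 3.14, 0.001]
ft_force: [-1.9, 1.4, 5.5]
gripper_width: 0.0409
finger_force: 38.8
```

```bash
python3 -m handwheel '[[[0.485,0,0,0,0],[0.485,-0.08,0,-0.34,0],[0.485,-0.14,0,-0.34,0],[0.485,-0.2,0,-0.35,0],[0.485,0,0,0,0]]]'
python3 - <<'E'
from h import *
d=ctrl.get_image("scene");a=d["image"][200:290,270:390,::-1]
w=ctrl.get_image("wrist")["image"][:,:,::-1]
a=cv2.resize(a,(480,360),interpolation=cv2.INTER_CUBIC)
cv2.imwrite("pics/c2.png",np.vstack([np.hstack([a[:,:400],cv2.resize(w,(400,300))[0:300].repeat(1,0) if 0 else cv2.copyMakeBorder(cv2.resize(w,(400,300)),0,60,0,0,0)])]))
E
```

```text
time_s: 4.85
position: [0.5219, 0.003, 0.0491]
tcp_rot: [-0.0, 3.14, 0.0]
ft_force: [-0.5, 0.3, -0.9]
gripper_width: 0.0414
finger_force: 12.9
```

View pics/c2.png

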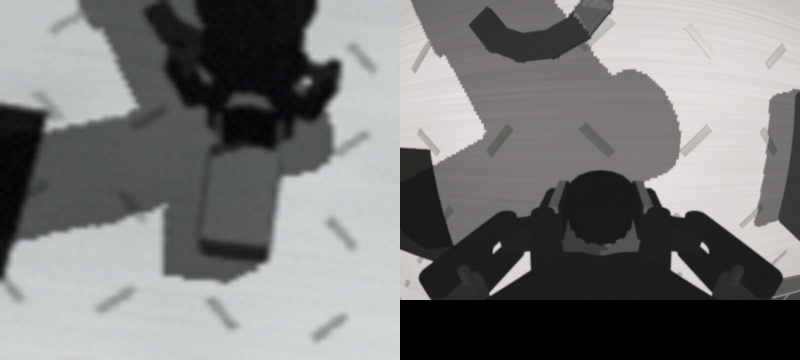

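```bash
python3 -m handwheel '[[[0.485,-0.23,0,-0.3,0],[0.485,-0.24,0,-0.3,0],[0.485,-0.25,0,-0.28,0],[0.485,-0.29,0,-0.24,0],[0.485,-0.3,0,-0.22,0]]]'
python3 -m handwheel '[[[0.485,-0.3,0,-0.22,0],[0.485,-0.33,0,-0.16,0],[0.485,-0.34,0,-0.14,0],[0.485,-0.36,0,-0.12,0],[0.485,0,0,0,0]]]'
python3 -m handwheel '[[[0.485,-0.36,0,-0.06,0],[0.485,-0.36,0,-0.05,0],[0.485,-0.36,0,-0.04,0],[0.485,-0.36,0,0,0],[0.485,0,0,0,0]]]'
python3 - <<'E'
from h import *
d=ctrl.get_image("scene");a=d["image"][200:290,270:390,::-1]
w=ctrl.get_image("wrist")["image"][:,:,::-1]
a=cv2.resize(a,(480,360),interpolation=cv2.INTER_CUBIC)
cv2.imwrite("pics/c3.png",np.hstack([a[:,:400],cv2.copyMakeBorder(cv2.resize(w,(400,300)),0,60,0,0,0)]))
E
```

```text
time_s: 5.45
position: [0.5541, 0.003, 0.0815]
tcp_rot: [-0.001, 3.142, 0.0]
ft_force: [-0.5, -0.3, -2.5]
gripper_width: 0.0416
finger_force: 13.2
time_s: 5.95
position: [0.5877, 0.0029, 0.0972]
tcp_rot: [-0.0, 3.141, -0.0]
ft_force: [0.2, 0.1, -3.1]
gripper_width: 0.0415
finger_force: 13.2
time_s: 6.45
position: [0.6235, 0.003, 0.1003]
tcp_rot: [0.0, -3.141, 0.0]
ft_force: [-0.3, 0.1, -2.1]
gripper_width: 0.0415
finger_force: 13.2
```

View pics/c3.png

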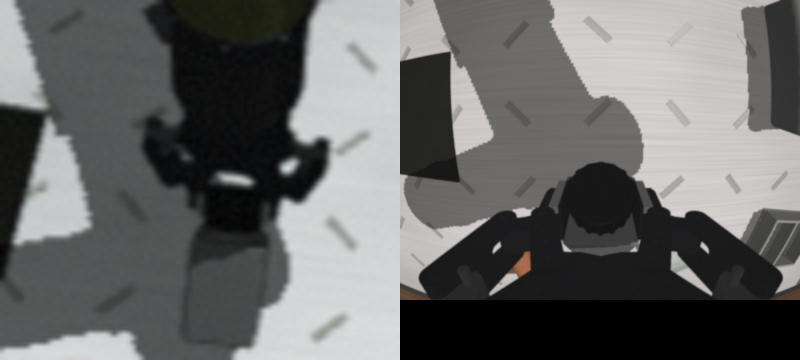

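```bash
python3 -m handwheel '[[[0.482,0,0,-0.6,0],[0.482,0.1,-0.4,-0.4,0],[0.482,0.2,-0.8,0,0],[0.482,0.2,-0.9,0,0],[0.482,0.2,-0.9,0,0]]]'
python3 -m handwheel '[[[0.482,0.2,-0.9,0,0],[0.482,0.2,-0.9,0,0],[0.482,0.2,-0.9,0,0],[0.482,0.2,-0.9,0,0],[0.482,0.2,-0.9,0,0]]]'
python3 -m handwheel '[[[0.482,0.2,-0.9,0,0],[0.482,0.2,-0.9,0,0],[0.482,0,-0.7,0,0],[0.482,0,-0.3,0,0],[0.482,0,0,0,0]]]'
python3 -m handwheel '[[[0.488,0,0,0,0],[0.488,0,0,0,0],[0.489,0,0,0,0],[0.489,0,0,0,0],[0.489,0,0,0,0]]]'
python3 - <<'E'
from h import *
print(ctrl.read_state()["ft_torque"])
d=ctrl.get_image("scene");a=d["image"][190:280,200:320,::-1]
w=ctrl.get_image("wrist")["image"][:,:,::-1]
a=cv2.resize(a,(480,360),interpolation=cv2.INTER_CUBIC)
cv2.imwrite("pics/c4.png",np.hstack([a[:,:400],cv2.copyMakeBorder(cv2.resize(w,(400,300)),0,60,0,0,0)]))
E
```

```text
time_s: 7.05
position: [0.6051, -0.0731, 0.1277]
tcp_rot: [-0.001, 3.139, 0.0]
ft_force: [-0.2, -0.8, -3.1]
gripper_width: 0.0414
finger_force: 14.6
time_s: 7.55
position: [0.5799, -0.186, 0.1277]
tcp_rot: [-0.001, 3.139, -0.001]
ft_force: [0.4, 0.2, -1.5]
gripper_width: 0.0409
finger_force: 14.6
time_s: 8.05
position: [0.5702, -0.2554, 0.1262]
tcp_rot: [0.001, 3.141, -0.0]
ft_force: [0.0, -0.2, -2.7]
gripper_width: 0.0413
finger_force: 14.6
time_s: 8.55
position: [0.5703, -0.2542, 0.1258]
tcp_rot: [0.001, -3.142, -0.0]
ft_force: [0.7, -0.1, -2.6]
gripper_width: 0.0416
finger_force: 3.2
[ 0.01954732  0.02783224 -0.00341544]
```

View pics/c4.png

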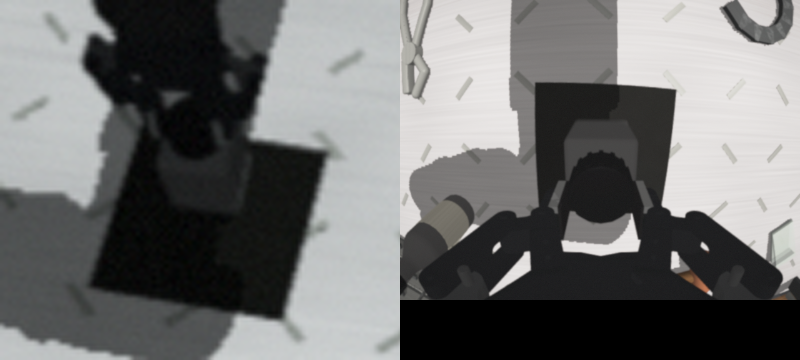

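```bash
python3 -m handwheel '[[[0.489,0,0,0.3,0],[0.489,0,0,0.3,0],[0.489,0,0,0.15,0],[0.489,0,0,0.08,0],[0.489,0,0,0,0]]]'
python3 -m handwheel '[[[0.489,0,0,0.06,0],[0.489,0,0,0.06,0],[0.489,0,0,0.06,0],[0.489,0,0,0,0],[0.489,0,0,0,0]]]'
python3 -m handwheel '[[[0.489,0,0,0.04,0],[0.489,0,0,0.04,0],[0.489,0,0,0,0],[0.489,0,0,0,0],[0.489,0,0,0,0]]]'
```

```text
time_s: 9.15
position: [0.5712, -0.2547, 0.1062]
tcp_rot: [-0.001, 3.139, -0.002]
ft_force: [1.9, 0.4, 4.1]
gripper_width: 0.042
finger_force: 4.9
time_s: 9.65
position: [0.5715, -0.2547, 0.1023]
tcp_rot: [-0.001, 3.138, -0.002]
ft_force: [2.0, 1.9, 5.7]
gripper_width: 0.042
finger_force: 5.6
time_s: 10.15
position: [0.5717, -0.2547, 0.1006]
tcp_rot: [-0.002, 3.137, -0.002]
ft_force: [2.5, 2.1, 6.0]
gripper_width: 0.0418
finger_force: 5.9
```

Run:
```python
from h import *
d=ctrl.get_image("scene");a=d["image"][190:280,200:320,::-1]
w=ctrl.get_image("wrist")["image"][:,:,::-1]
a=cv2.resize(a,(480,360),interpolation=cv2.INTER_CUBIC)
cv2.imwrite("pics/c5.png",np.hstack([cv2.copyMakeBorder(a[:,:320],0,20,0,0,0),cv2.convertScaleAbs(w[100:480,120:600],alpha=2)]))
```

```text
(no output)
```

View pics/c5.png

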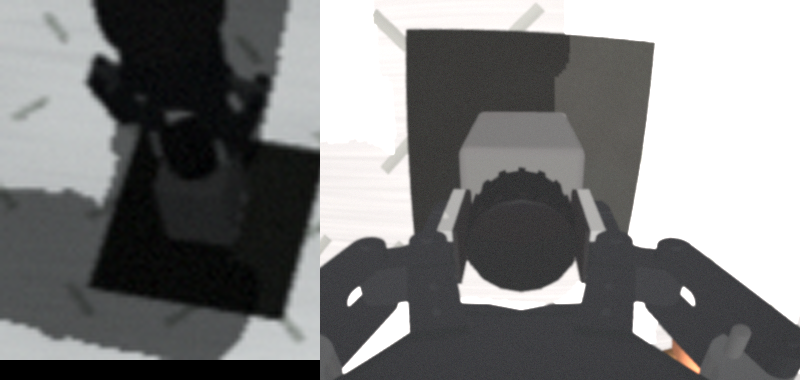

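Run:
```python
from h import *
d=ctrl.get_image("wrist");o=np.array(d["xyz"])
for a,b in(((278,213),(366,213)),((260,255),(383,255))):
    r1,r2=ray(d,*a,True),ray(d,*b,True)
    r=(r1+r2)/2;print((o+r*0.056/np.linalg.norm(r1-r2)).round(4))
print(ctrl.read_state()["position"],o)
# predicted upright: front face x unknown; intersect planes
for u,v,z in((322,213,.004),(322,255,.084)): print(plane(d,u,v,z,True).round(4))
```

```text
[ 0.5506 -0.2543  0.0056]
[ 0.5541 -0.2547  0.0771]
[ 0.57165754 -0.25474476  0.1005647 ] [ 0.49925225 -0.25504426  0.23558491]
[ 0.551  -0.2543  0.004 ]
[ 0.5517 -0.2545  0.084 ]
```

```bash
python3 -m handwheel '[[[0.55,0,0,0,0],[0.6,0,0,0,0],[0.8,0,0,0,0],[1,0,0,0,0],[1,-0.28,0,0,0]]]'
python3 -m handwheel '[[[1,0,0,0,0],[1,0,0,0,0],[1,0,0,0,0],[1,0,0,0,0],[1,0,0,0,0]]]'
python3 - <<'E'
from h import *
w=ctrl.get_image("wrist")["image"][:,:,::-1];cv2.imwrite("pics/c6.png",cv2.convertScaleAbs(w[100:480,120:600],alpha=2))
E
```

```text
time_s: 10.8
position: [0.5769, -0.2546, 0.0984]
tcp_rot: [0.0, -3.141, -0.0]
ft_force: [-0.9, 0.4, -0.0]
gripper_width: 0.0853
finger_force: 0.0
time_s: 11.3
position: [0.5772, -0.2545, 0.0985]
tcp_rot: [0.001, -3.142, -0.0]
ft_force: [0.3, -0.7, -0.1]
gripper_width: 0.0849
finger_force: 0.0
```

View pics/c6.png

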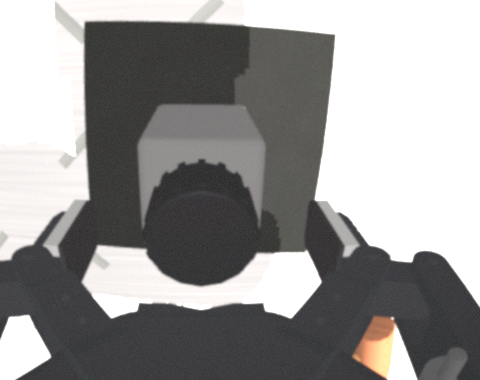

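Run:
```python
from h import *
d=ctrl.get_image("wrist");f=lambda u,v,z:plane(d,u,v,z,True).round(4)[:2]
print(f(321,292,.12),f(321,385,.12),f(264,335,.12),f(378,335,.12),f(321,205,.004),f(321,242,.084),f(258,243,.084),f(384,243,.084))
```

```text
[ 0.5573 -0.2547] [ 0.5971 -0.2547] [ 0.5745 -0.2751] [ 0.5745 -0.2343] [ 0.5505 -0.2546] [ 0.5507 -0.2547] [ 0.5511 -0.2815] [ 0.5511 -0.2279]
```

```bash
python3 -m handwheel '[[[0.4,0,0,0,0],[0.35,0,0,0,0],[0.35,0,0,0,0],[0.35,0,0,0,0],[0.35,0,0,-0.2,0]]]'
python3 -m handwheel '[[[0.35,0,0,-0.5,0],[0.35,0,0,-0.8,0],[0.35,0,0,-1,0],[0.35,0,0,-1,0],[0.35,0,0,-1,0]]]'
python3 -m handwheel '[[[0.35,0.1,0.5,-0.5,0],[0.35,0.14,0.9,0,0],[0.35,0.14,1,0,0],[0.35,0.14,1,0,0],[0.35,0.14,1,0,0]]]'
python3 -m handwheel '[[[0.35,0.14,1,0,0],[0.35,0.14,1,0,0],[0.35,0.14,1,0,0],[0.35,0.14,1,0,0],[0.35,0.14,1,0,0]]]'
python3 -m handwheel '[[[0.35,0.14,1,0,0],[0.35,0.14,1,0,0],[0.35,0.14,1,0,0],[0.35,0.14,1,0,0],[0.35,0.14,1,0,0]]]'
python3 -m handwheel '[[[0.35,0.14,1,0,0],[0.35,0.14,1,0,0],[0.35,0.14,1,0,0],[0.35,0.14,1,0,0],[0.35,0.14,0.5,0,0]]]'
python3 -m handwheel '[[[0.35,0,0.2,0,0],[0.35,0,0,0,0],[0.35,0,0,0,0]]]'
python3 - <<'E'
from h import *
s=ctrl.read_state();print(s["position"],s["ft_torque"]);
w=ctrl.get_image("wrist")["image"][:,:,::-1];cv2.imwrite("pics/c7.png",cv2.convertScaleAbs(w[60:480,120:600],alpha=2))
E
```

```text
time_s: 11.9
position: [0.5766, -0.2542, 0.1023]
tcp_rot: [0.0, -3.139, -0.002]
ft_force: [-0.3, -0.8, -2.0]
gripper_width: 0.0402
finger_force: 60.9
time_s: 12.4
position: [0.577, -0.2545, 0.2127]
tcp_rot: [-0.001, 3.142, 0.0]
ft_force: [0.4, 0.1, -1.9]
gripper_width: 0.0402
finger_force: 60.9
time_s: 12.9
position: [0.56, -0.1429, 0.2233]
tcp_rot: [0.001, -3.141, -0.001]
ft_force: [0.1, 0.4, -3.0]
gripper_width: 0.0403
finger_force: 61.0
time_s: 13.4
position: [0.5423, -0.018, 0.2235]
tcp_rot: [0.001, -3.141, -0.001]
ft_force: [0.1, -0.4, -2.3]
gripper_width: 0.0405
finger_force: 61.0
time_s: 13.9
position: [0.5247, 0.1069, 0.2235]
tcp_rot: [0.001, -3.141, -0.001]
ft_force: [0.1, 0.5, -1.8]
gripper_width: 0.0407
finger_force: 61.0
time_s: 14.4
position: [0.507, 0.2199, 0.2231]
tcp_rot: [0.003, -3.14, -0.0]
ft_force: [0.8, -0.6, -1.7]
gripper_width: 0.0407
finger_force: 61.0
time_s: 14.7
position: [0.5081, 0.2223, 0.2236]
tcp_rot: [-0.0, -3.141, 0.0]
ft_force: [-1.1, -0.3, -2.9]
gripper_width: 0.0405
finger_force: 61.0
[0.50808122 0.22233433 0.22363665] [-0.03482255  0.03420845 -0.04030514]
```

View pics/c7.png

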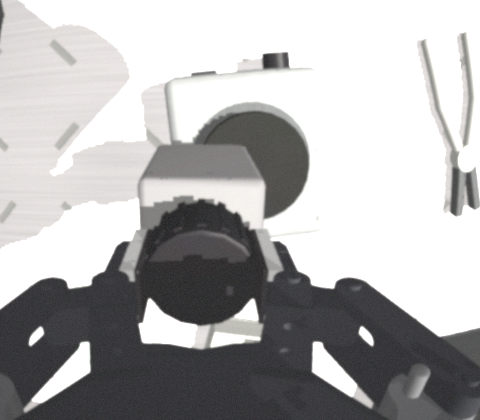

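Run:
```python
from h import *
from scipy.optimize import least_squares
d=ctrl.get_image("wrist");f=lambda u,v,z:plane(d,u,v,z,True)[:2]
P=np.array([f(u+120,v+60,.084) for u,v in((309,160),(255,112),(290,125),(300,190),(268,218),(225,118))])
print(P.round(4),least_squares(lambda c:np.hypot(*(P-c).T)-.044,[.506,.255]).x)
o=np.array(d["xyz"])
for a,b in(((158,147),(247,147)),((139,181),(266,181))):
    r1,r2=ray(d,a[0]+120,a[1]+60,True),ray(d,b[0]+120,b[1]+60,True)
    r=(r1+r2)/2;print((o+r*0.056/np.linalg.norm(r1-r2)).round(4))
zt=ctrl.read_state()["position"][2]-.0985
print(f(322,207,.004+zt),f(322,241,.084+zt))
```

```text
[[0.5015 0.3067]
 [0.465  0.2624]
 [0.4743 0.2897]
 [0.5262 0.3012]
 [0.5499 0.2764]
 [0.4698 0.24  ]] [0.50830359 0.2620372 ]
[0.4824 0.2231 0.1306]
[0.4829 0.2227 0.2035]
[0.48279608 0.22276215] [0.481189   0.22245573]
```

```bash
python3 -m handwheel '[[[0.35,0.08,0.54,0,0],[0.35,0,0.6,0,0],[0.35,0,0.4,0.2,0],[0.35,0,0,0.5,0],[0.35,0,0,0.4,0]]]'
python3 -m handwheel '[[[0.35,0,0,0.2,0],[0.35,0,0,0.2,0],[0.35,0,0,0.1,0],[0.35,0,0,0,0],[0.35,0,0,0,0]]]'
```

```text
time_s: 15.3
position: [0.5056, 0.2618, 0.1942]
tcp_rot: [0.002, -3.14, 0.001]
ft_force: [-0.3, -0.0, -3.0]
gripper_width: 0.0404
finger_force: 61.1
time_s: 15.8
position: [0.5062, 0.2614, 0.184]
tcp_rot: [-0.0, 3.141, 0.001]
ft_force: [0.2, -0.6, -1.9]
gripper_width: 0.0403
finger_force: 61.1
```

```bash
python3 -m handwheel '[[[0.35,0,0,0.08,0],[0.35,0,0,0.08,0],[0.35,0,0,0.08,0],[0.35,0,0,0,0]]]'
python3 -m handwheel '[[[0.35,0,0,0.06,0],[0.35,0,0,0.06,0],[0.35,0,0,0,0]]]'
python3 -m handwheel '[[[0.35,0,0,0.06,0],[0.35,0,0,0.06,0],[0.35,0,0,0,0]]]'
```

```text
time_s: 16.2
position: [0.5063, 0.2615, 0.1786]
tcp_rot: [-0.001, 3.14, 0.001]
ft_force: [-2.0, -0.4, 3.5]
gripper_width: 0.0407
finger_force: 61.3
time_s: 16.5
position: [0.5063, 0.2615, 0.1755]
tcp_rot: [-0.001, 3.14, 0.001]
ft_force: [-2.5, 0.1, 4.9]
gripper_width: 0.0405
finger_force: 61.6
time_s: 16.8
position: [0.5064, 0.2615, 0.1729]
tcp_rot: [-0.001, 3.14, 0.001]
ft_force: [-3.4, -0.7, 7.2]
gripper_width: 0.0405
finger_force: 61.8
```

```bash
python3 -m handwheel '[[[0.35,0,0,0.06,0],[0.35,0,0,0.06,0],[0.35,0,0,0,0]]]'
python3 -m handwheel '[[[0.35,0,0,0.04,0],[0.35,0,0,0.03,0],[0.35,0,0,0,0]]]'
```

```text
time_s: 17.1
position: [0.5064, 0.2615, 0.1704]
tcp_rot: [-0.001, 3.139, 0.001]
ft_force: [-4.0, -1.2, 9.8]
gripper_width: 0.0407
finger_force: 62.1
time_s: 17.4
position: [0.5065, 0.2615, 0.1691]
tcp_rot: [-0.001, 3.139, 0.002]
ft_force: [-4.0, -1.5, 10.2]
gripper_width: 0.0409
finger_force: 62.2
```

```bash
python3 -m handwheel '[[[0.35,0,0,0.03,0],[0.35,0,0,0,0],[0.35,0,0,0,0]]]'
python3 -m handwheel '[[[0.35,0,0,0.02,0],[0.35,0,0,0,0],[0.35,0,0,0,0]]]'
```

```text
time_s: 17.7
position: [0.5066, 0.2615, 0.1688]
tcp_rot: [-0.001, 3.139, 0.002]
ft_force: [-6.1, -2.0, 11.8]
gripper_width: 0.0399
finger_force: 62.5
time_s: 18.0
position: [0.5067, 0.2615, 0.1688]
tcp_rot: [-0.001, 3.138, 0.002]
ft_force: [-5.1, -0.4, 13.6]
gripper_width: 0.0403
finger_force: 62.7
```

```bash
python3 -m handwheel '[[[0.35,0,0,0.02,0],[0.35,0,0,0,0],[0.35,0,0,0,0],[0.35,0,0,0,0],[0.35,0,0,0,0]]]'
for i in 1 2 3 4; do python3 -m handwheel '[[[0.35,0,0,0,0],[0.35,0,0,0,0],[0.35,0,0,0,0],[0.35,0,0,0,0],[0.35,0,0,0,0]]]' | sed -n 2,4p; done
python3 - <<'E'
from h import *
w=ctrl.get_image("wrist")["image"][:,:,::-1];cv2.imwrite("pics/c8.png",cv2.convertScaleAbs(w[60:480,120:600],alpha=2))
E
```

```text
time_s: 18.5
position: [0.5068, 0.2615, 0.1688]
tcp_rot: [-0.001, 3.138, 0.002]
ft_force: [-6.5, -1.9, 15.5]
gripper_width: 0.0403
finger_force: 62.8
position: [0.5068, 0.2615, 0.1687]
tcp_rot: [-0.001, 3.138, 0.002]
ft_force: [-5.9, -1.8, 14.8]
position: [0.5068, 0.2615, 0.1688]
tcp_rot: [-0.001, 3.138, 0.002]
ft_force: [-6.9, -1.3, 14.9]
position: [0.5068, 0.2615, 0.1688]
tcp_rot: [-0.001, 3.138, 0.002]
ft_force: [-6.7, -1.0, 13.7]
position: [0.5068, 0.2615, 0.1688]
tcp_rot: [-0.001, 3.138, 0.002]
ft_force: [-6.6, -1.6, 14.2]
```

View pics/c8.png

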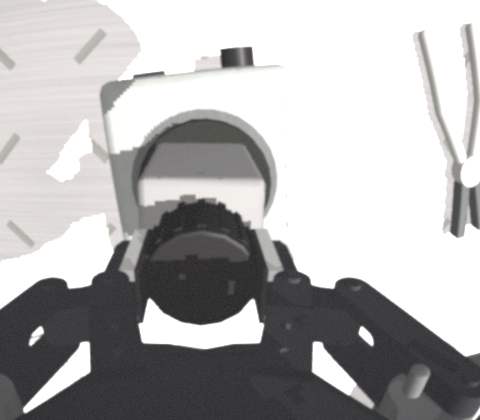

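```bash
python3 -m handwheel '[[[0.35,0,0,-0.1,0],[0.35,0,0,-0.2,0],[0.35,0,0,-0.4,0],[0.35,0,0,-0.6,0],[0.35,0,0,-0.9,0]]]' | sed -n 2p
python3 -m handwheel '[[[0.35,-0.1,-0.4,-0.3,0],[0.35,-0.14,-0.8,0,0],[0.35,-0.14,-1,0,0],[0.35,-0.14,-1,0,0],[0.35,-0.14,-1,0,0]]]' | sed -n 2p
for i in 1; do python3 -m handwheel '[[[0.35,-0.14,-1,0,0],[0.35,-0.14,-1,0,0],[0.35,-0.14,-1,0,0],[0.35,-0.14,-1,0,0],[0.35,-0.14,-1,0,0]]]' | sed -n 2p
python3 -m handwheel '[[[0.35,-0.14,-1,0,0],[0.35,-0.14,-1,0,0],[0.35,-0.14,-1,0,0],[0.35,-0.14,-1,0,0],[0.35,-0.14,-1,0,0]]]' | sed -n 2p
python3 -m handwheel '[[[0.35,-0.14,-1,0,0],[0.35,-0.14,-1,0,0],[0.35,-0.14,-1,0,0],[0.35,-0.14,-1,0,0],[0.35,-0.14,-1,0,0]]]' | sed -n 2p
python3 -m handwheel '[[[0.35,0,-0.8,0,0],[0.35,0,-0.5,0,0],[0.35,0,0,0,0],[0.35,0,0,0,0]]]'; done
```

```text
position: [0.5053, 0.2612, 0.2188]
position: [0.5224, 0.1551, 0.2268]
position: [0.5399, 0.03, 0.2268]
position: [0.5573, -0.0949, 0.2268]
position: [0.5748, -0.2199, 0.2266]
time_s: 23.45
position: [0.575, -0.251, 0.2271]
tcp_rot: [-0.0, -3.141, -0.001]
ft_force: [-0.2, 0.5, -2.3]
gripper_width: 0.0407
finger_force: 61.2
```

Down from 0.227 to just above 0.0985, then gently to contact.

```bash
python3 -m handwheel '[[[0.35,0,0,0.6,0],[0.35,0,0,1,0],[0.35,0,0,1,0],[0.35,0,0,1,0],[0.35,0,0,0.8,0]]]' | sed -n 2,4p
python3 -m handwheel '[[[0.35,0,0,0.3,0],[0.35,0,0,0.15,0],[0.35,0,0,0.1,0],[0.35,0,0,0,0],[0.35,0,0,0,0]]]' | sed -n 2,4p
python3 -m handwheel '[[[0.35,0,0,0.05,0],[0.35,0,0,0.04,0],[0.35,0,0,0,0]]]' | sed -n 2,4p
```

```text
position: [0.5745, -0.2497, 0.1145]
tcp_rot: [0.002, -3.139, -0.002]
ft_force: [-0.4, 0.1, -2.8]
position: [0.5757, -0.2511, 0.1048]
tcp_rot: [-0.001, 3.14, -0.0]
ft_force: [-0.8, -0.0, -1.4]
position: [0.5752, -0.251, 0.1014]
tcp_rot: [0.001, -3.141, -0.0]
ft_force: [-0.1, -0.6, -3.3]
```

```bash
python3 -m handwheel '[[[0.35,0,0,0.05,0],[0.35,0,0,0.03,0],[0.35,0,0,0,0]]]' | sed -n 2,4p
python3 -m handwheel '[[[0.35,0,0,0.04,0],[0.35,0,0,0,0],[0.35,0,0,0,0]]]' | sed -n 2,4p
```

```text
position: [0.5751, -0.251, 0.0992]
tcp_rot: [0.001, -3.141, -0.0]
ft_force: [-0.2, -0.1, -1.6]
position: [0.5754, -0.2511, 0.0989]
tcp_rot: [-0.001, 3.141, -0.0]
ft_force: [-0.5, 0.5, -0.5]
```

```bash
python3 -m handwheel '[[[0.35,0,0,0.02,0],[0.48,0,0,0,0],[0.52,0,0,0,0],[0.7,0,0,0,0],[1,0,0,0,0]]]' | sed -n 2,6p
python3 -m handwheel '[[[1,0,0,0,0],[1,0,0,0,0],[1,0,0,-0.5,0],[1,0,0,-1,0],[1,0,0,-1,0]]]' | sed -n 2,6p
python3 -m handwheel '[[[1,0,0,-1,0],[1,0,0,-0.5,0],[1,0,0,0,0],[1,0,0,0,0],[1,0,0,0,0]]]'
python3 - <<'E'
from h import *
d=ctrl.get_image("scene");a=d["image"][190:280,190:450,::-1]
w=ctrl.get_image("wrist")["image"][:,:,::-1]
cv2.imwrite("pics/c9.png",np.vstack([cv2.resize(a,(780,270)),cv2.copyMakeBorder(cv2.resize(w,(400,300)),0,0,0,380,0)]))
E
```

```text
position: [0.5752, -0.251, 0.0979]
tcp_rot: [0.001, -3.141, -0.0]
ft_force: [0.3, -0.1, 0.4]
gripper_width: 0.0722
finger_force: 0.0
position: [0.5751, -0.2511, 0.162]
tcp_rot: [0.001, -3.141, 0.0]
ft_force: [1.0, -0.3, -0.0]
gripper_width: 0.0854
finger_force: 0.0
time_s: 26.85
position: [0.5747, -0.2507, 0.1961]
tcp_rot: [0.001, -3.139, -0.002]
ft_force: [-0.4, -0.1, -1.3]
gripper_width: 0.0851
finger_force: 0.0
```

View pics/c9.png

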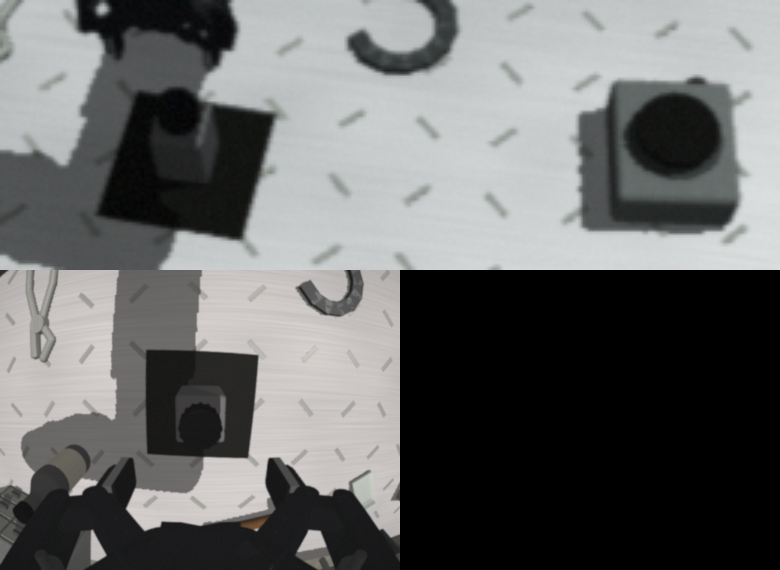

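The canister stands upright near the mat's centre (wrist view around (200,415)). The gripper is clear of it, and the mixer pad, around (675,130) in the upper half of the picture, is up and free.

```bash
python3 -c "
from workcell import ctrl
print(ctrl.close_job())"
```

```text
the job is handed in; nothing more can be done
None
```

The job is handed in (no verdict was returned): the canister was stood on the mat, pressed upright on the fully lowered mixer pad for over 2 s at an estimated 18 N, then stood back on the mat and released, at about 27 s on the robot's clock and with no bystander touched.

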